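# Lay an S-bent tube in the two V-notches of a bend gauge

### The job

Check the bend of the S-bent steel tube on the two-post gauge: draw it out of its upright holder, lay it flat on the bench and let go of it there, then take it again and lower it gently on to the gauge so that both straight ends lie fully down in the two V-notches. It fits with only one side up, and which side depends on where the second post stands, so mind how you lay it down. Leave the three jars where they are.

Things in the scene. Friction and masses are not known exactly. Their poses are not given: they have to be found in the camera images.
- tube: loose steel bar, 10 mm round, 0.12 kg, bent to an S in one plane, brass bands near its tips. Origin: tip of arm a, on its axis; z along both arms, x from arm a sideways to arm b, y square to the S. On its axis, in mm: arm a (0,0,0) to (0,0,65), slanting middle on to (50,0,135), arm b on to its tip (50,0,200). Starts upright, any yaw, leaning up to 3 degrees
- tube_mid (a point): middle of the slanting piece, at (25,0,100) mm in the tube's frame, with the tube's axes; the centre of mass. When the tube lies flat on the bench this is 5 mm above it and y points up or down. The S looks the same after half a turn about y, so either arm may lie in either notch; with the other side up it is a mirror image
- tube_arm_a (a point): on the axis in the middle of arm a, at (0,0,32.5) mm in the tube's frame, with the tube's axes. Arm a stands 40 mm deep in the holder at the start, its tip 5 mm above the bench
- tube_arm_b (a point): on the axis in the middle of arm b, at (50,0,167.5) mm in the tube's frame, with the tube's axes. Arm b's tip is about 205 mm above the bench at the start
- holder: fixed aluminium block 70x70x45 mm with one upright hole of 11.5 mm diameter, 40 mm deep, at its centre; origin: centre of the underside, on the bench
- gauge_base: fixed blue base plate of the gauge, 150 mm (x) by 220 mm (y) by 8 mm; origin: centre of the underside. Post_1 stands at (0,-67.5) mm on it; post_2 stands at (50,67.5) or at (-50,67.5) mm, from start to start, and the brass plug at the other of the two
- post_1_seat (a point): in the V-notch on top of the fixed post_1: the axis of a fully seated 10 mm tube passes here, 60 mm above the bench. y runs along the notch (24 mm long), x across it, z up. The notch is open at the top, 60 degrees between its faces, about 26 mm wide at the mouth, which is 15 mm higher than this point
- post_2_seat (a point): the same point in the like V-notch of the fixed post_2, with the same axes and height; it lies 135 mm farther along +y than post_1's and 50 mm to the +x or -x side. Seen along the notches, the tube's arms must be set off to that side: tube y points down if post_2 is at +x, up if at -x
- plug: fixed round brass plug, 22 mm in diameter, 6 mm high, on the place where post_2 does not stand; origin: centre of its underside
- post_1: the first post as a whole, fixed; origin: centre of its foot, on the base plate's top; axes as the seat's
- post_2: the second post as a whole, fixed; origin: centre of its foot, on the base plate's top; axes as the seat's
- grease_pot: loose white pot with a blue lid, 52 mm in diameter, 34 mm high, a bystander; origin: centre of the underside
- flux_jar: loose amber jar with a black lid, 46 mm in diameter, 50 mm high, a bystander; origin: centre of the underside
- sample_jar: loose clear jar with a black lid, 36 mm in diameter, 40 mm high, a bystander; origin: centre of the underside

How it is judged:
By the outcome, as a careful person would: the job done as asked, in the order asked, and still so for the second after the job is handed in, with the robot touching nothing.
It also fails if it takes over 58 s, if anything falls off the work surface, if the arm or the gripper's body presses on something with over 40 N, if the wrist force passes 120 N, or if a joint passes its speed limit or range.

### The arm

A 7-joint arm with a two-finger parallel gripper is mounted at the origin on a cart in front of the work surface, level with it; the furniture and walls round the work are solid. World frame = base frame: x ahead of the robot, y to its left, z up, the work surface at z = 0. Lengths are in m, angles in rad, forces in N, time in s.
With the tool pointing down it reaches from about 0.4 to 0.85 m from the base axis. Payload 10.4 kg.
Tool frame: the origin (TCP) lies on the mounting face of the last link; the fingertips stand 173 mm ahead of it and the grasp point (between the pads) lies 155 mm ahead of it (manip.tip_extent is the distance from the TCP to the fingertips, in m); z points along the fingers, y is the line along which they close (so a half turn about z gives the same grasp; the last joint's range is limited). The gripper opens to 85 mm and grips with 20 to 120 N. Pads are 22 mm wide; open, the fingers measure 114 mm over their backs; the gripper's body (76 mm by 85 mm) begins 54 mm behind the grasp point. The pads swing forward as they close: fully open they stand 13 mm farther back than shut.
Start: joints at [-1.181, 0.332, -0.065, 1.46, 0.022, 1.35, -0.088], TCP at [0.251, 0.573, 0.405] pointing down, gripper open.
Joint ranges: [-2.6, 2.6], [-0.5, 2.12], [-1.47, 1.34], [0.16, 2.42], [-1.27, 4.41], [0.06, 2.06], [-2.6, 2.6]. Speed limits (rad/s): [2.22, 2.22, 2.79, 2.79, 3.14, 3.14, 3.14].

### API

Orientations are given as a unit quaternion [x, y, z, w].
In Python, from workcell import manip gives the robot as it stands.
- The arm moves only by the tool move_arm, never from a script. Its argument "plan" is one flat list of numbers, 7 for each row, row after row: the turn, a rotation vector about the tool's x, y, z in rad, then the shift along the tool's x, y, z in m, then the finger opening in m, from 0 to 0.0854. In form: [ax, ay, az, dx, dy, dz, gripper, ax, ay, az, dx, dy, dz, gripper, ...]. A call has 1 to 12 rows; each row is the pose to reach, as a shift and turn from the pose commanded when the call began, along the tool's axes at that moment; what a row does not reach only later rows make up. A row lasts 1/8 s, in which the tool goes at most 62.5 mm and 10.7 degrees, less where a joint would pass 70% of its speed; a pose out of reach is approached as far as the arm can. A call with a gripper value outside its range is refused whole. The fingers move at their own pace and stop on an object; "squeeze" is the grip in N (left out, the last holds). Time passes only in rows, so rows that repeat a pose let the fingers close. It gives the time, the measured TCP pose, the force, the opening and the grip force at its end, in the units of the state.
- manip.get_obs(): the state, without advancing time (a new reading comes with each control period).
- manip.camera(name): name is "side" or "top" or "wrist"; returns a dict with "color" (384x512x3 uint8, red, green, blue), "fx", "fy", "cx", "cy" (pixels), "cam_to_world" (4x4, takes a point from camera to world coordinates); the wrist camera has in their place "mount" (4x4, takes a point from camera to tool coordinates, whose origin is the TCP and whose axes are the flange's). Camera axes: x right, y down, z forward; pixel columns grow to the right and rows downward; lengths in m; the calibration is good to about 2 mm. A picture is of the moment at which its call begins: read the wrist's pose just before it. There is no depth.
- manip.hand_in(): hands the job in; it is judged then, once.
Trained networks look in a picture, given as the dict that the camera call returned (one of the last four; its "shot" number tells which), for a name from the list of things; names that differ only in an ending like _2 or _b are one class to them, and where a whole thing is asked for, a point or a joint stands for the part that bears it (a point fixed in the world has none). Each returns a list of dicts, best first, with "conf" (0 to 1); they miss things now and then, are a little off and sometimes report something else, mostly with a low value. They report only what shows in the picture. A call takes as long as a camera call.
- manip.look_for(picture, label): "position" ([x, y, z] in m, in the coordinates of the camera as it stood for that picture, good to about 4 mm: the middle of the surface that is visible of it).
- manip.silhouettes(picture, label): "pixels" (384x512 bool, what is visible of it).
- manip.tip_of(picture, label): "position" ([x, y, z] in m, in the coordinates of the camera as it stood for that picture, good to about 4 mm: a listed point, or the origin of a listed thing).
The state is a dict: "clock": time; "joint_pos": joint angles; "joint_velocities": joint speeds; "tau": joint torques, N m; "position": TCP position; "ee_rot": TCP orientation; "ft_force": force on the tool from outside, world axes, zero at the start; "torque": the same for the moment, N m; "grip_width": opening from 0.0 (shut) to 1.0 (fully open); "grasp_force": force on a finger pad.
Only numpy, scipy, OpenCV 4.12 (cv2) and the standard library are available. Lean on these libraries where they do the work, as an engineer would, in place of code of your own. Each camera call takes 0.05 s, during which the arm holds its last target. There are 200 camera calls.

## Working session

There is one attempt and no reset: what is moved stays moved. The work goes in short steps, Python scripts to look and compute and a tool call to move; the robot and the scene stay as the last step left them, time stands still between calls to the robot, and variables do not carry over. Pictures are saved under pics/ and viewed, at most 13 in all, crops included, and the job is handed in when it is done.

Besides the shell and the picture viewer there is one more tool, called after ">>>" as name(argument=value, ...) on one line, values as JSON. move_arm: Moves the arm, as the interface text tells. Its arguments: {"type":"object","properties":{"plan":{"type":"array","items":{"type":"number"}},"squeeze":{"type":"number"}},"required":["plan"]}

```bash
mkdir -p pics; cat > h.py <<'E'
import numpy as np, cv2
from scipy.spatial.transform import Rotation as R
from workcell import manip
def shot(n):
    o=manip.get_obs(); p=manip.camera(n)
    if n=="wrist":
        T=np.eye(4);T[:3,:3]=R.from_quat(o["ee_rot"]).as_matrix();T[:3,3]=o["position"]
        p["T"]=T@np.array(p["mount"])
    else: p["T"]=np.array(p["cam_to_world"])
    return p
def ask(p,l,f="tip_of",k=2):
    return [(round(d["conf"],2),np.round((p["T"]@np.r_[d["position"],1])[:3],4)) for d in getattr(manip,f)(p,l)[:k]]
def save(p,name): cv2.imwrite("pics/"+name,p["color"][:,:,::-1])
def proj(p,X):
    c=np.linalg.inv(p["T"])@np.r_[X,1]; return c[0]/c[2]*p["fx"]+p["cx"],c[1]/c[2]*p["fy"]+p["cy"]
def rows(targets):
    """targets: list of (pos, quat/Rotation); print rows relative to current measured pose"""
    o=manip.get_obs();R0=R.from_quat(o["ee_rot"]);p0=np.array(o["position"])
    for p,r in targets:
        print(np.round((R0.inv()*r).as_rotvec(),4),np.round(R0.inv().apply(np.array(p)-p0),4))
E
python3 - <<'E'
from h import *
o=manip.get_obs();print(o)
ims=[]
for n in("side","top"):
    p=shot(n);ims.append(p["color"]);print(n,np.round(p["T"],3).tolist(),p["fx"],p["cx"],p["cy"])
    for l in("tube_mid","tube_arm_a","tube_arm_b","holder","gauge_base","post_1_seat","post_2_seat","plug","grease_pot","flux_jar","sample_jar"):
        print(l,ask(p,l))
cv2.imwrite("pics/a.png",cv2.resize(np.vstack(ims),None,fx=.78,fy=.78)[:,:,::-1])
print(manip.tip_extent)
E
```

```text
{'clock': 0.0, 'joint_pos': array([-1.18058964,  0.33289207, -0.0646884 ,  1.46094538,  0.0216236 ,
        1.34988507, -0.08850117]), 'joint_velocities': array([ 0.00021587,  0.00077653, -0.00044598,  0.00016619,  0.00086154,
       -0.00010926,  0.00038036]), 'tau': array([ 1.16379790e-03, -6.25450444e+01,  4.99126862e-02, -3.91584742e+01,
        1.62856607e-02,  1.02962033e-02,  2.93685912e-05]), 'position': array([0.25069241, 0.57238364, 0.40390118]), 'ee_rot': array([ 2.04933952e-01,  9.78775542e-01, -7.09656064e-04, -1.01347934e-04]), 'ft_force': array([-0.07744524,  0.12813691, -0.42195747]), 'torque': array([ 0.00148268,  0.00996597, -0.02645749]), 'grasp_force': 0.0, 'grip_width': 0.9980334349371797}
side [[0.272, -0.803, 0.53, -0.046], [-0.962, -0.22, 0.16, -0.233], [-0.012, -0.553, -0.833, 1.173], [0.0, 0.0, 0.0, 1.0]] 487.52756142746347 249.52585052024855 188.09261730531273
tube_mid [(0.76, array([ 0.4833, -0.2877,  0.1051]))]
tube_arm_a [(0.63, array([ 0.4999, -0.2605,  0.1671])), (0.6, array([ 0.4673, -0.3118,  0.0374]))]
tube_arm_b [(0.63, array([ 0.4999, -0.2605,  0.
[... 905 characters left out ...]
[(0.5, array([ 0.4696, -0.3161,  0.0418])), (0.45, array([ 0.5008, -0.266 ,  0.168 ]))]
holder [(0.9, array([ 0.4679, -0.319 , -0.0009]))]
gauge_base [(0.88, array([0.5803, 0.1852, 0.0011])), (0.58, array([0.5277, 0.2492, 0.0571]))]
post_1_seat [(0.67, array([0.5856, 0.1154, 0.058 ]))]
post_2_seat [(0.52, array([0.5276, 0.2492, 0.0585])), (0.33, array([0.579 , 0.1859, 0.0018]))]
plug [(0.65, array([ 4.719e-01, -3.173e-01, -2.000e-04])), (0.47, array([0.6291, 0.2549, 0.0069]))]
grease_pot [(0.45, array([ 0.7668, -0.1023,  0.0027]))]
flux_jar [(0.51, array([ 7.063e-01, -3.207e-01, -6.000e-04])), (0.2, array([0.6285, 0.2578, 0.0082]))]
sample_jar [(0.66, array([0.7706, 0.1128, 0.0017]))]
0.1734
```

View pics/a.png

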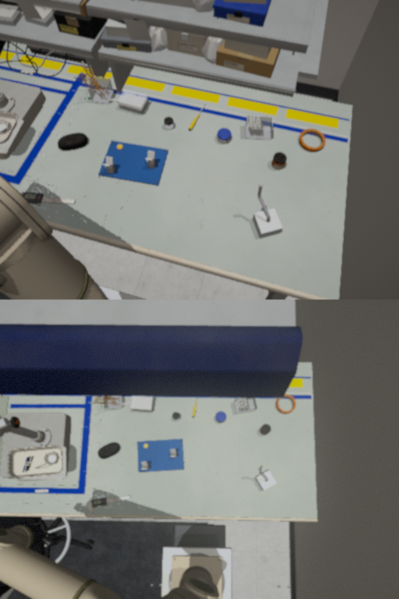

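The tube's arms read (0.469,-0.314) for a and (0.500,-0.263) for b. Post_2 stands on the -x side, so tube y must point up. I'll grip arm b with the tool horizontal along tube -y, then pitch the tool down to lay the tube flat.

```bash
python3 - <<'E'
from h import *
a=np.radians(57.6);tx=np.array([np.cos(a),np.sin(a),0]);z=np.array([0,0,-1.])
Rd=R.from_matrix(np.c_[np.cross(tx,z),tx,z])
rows([((.46,.28,.42),Rd),((.40,-.13,.44),Rd)])
E
```

```text
[1.000e-04 0.000e+00 1.526e-01] [-0.309  -0.184  -0.0153]
[1.000e-04 0.000e+00 1.526e-01] [-0.4186 -0.5836 -0.0353]
```

>>> move_arm(plan=[0,0,0.05,-0.052,-0.031,-0.003,0.085,0,0,0.1,-0.103,-0.062,-0.006,0.085,0,0,0.153,-0.155,-0.092,-0.009,0.085,0,0,0.153,-0.206,-0.123,-0.012,0.085,0,0,0.153,-0.258,-0.153,-0.015,0.085,0,0,0.153,-0.309,-0.184,-0.015,0.085,0,0,0.153,-0.325,-0.24,-0.02,0.085,0,0,0.153,-0.34,-0.295,-0.025,0.085,0,0,0.153,-0.36,-0.35,-0.03,0.085,0,0,0.153,-0.38,-0.41,-0.035,0.085,0,0,0.153,-0.4,-0.47,-0.035,0.085,0,0,0.153,-0.419,-0.53,-0.035,0.085])

```text
clock: 2.7
position: [0.4215, -0.081, 0.44]
ee_rot: [0.279, 0.96, 0.0, 0.0]
ft_force: [0.9, -0.9, 0.2]
grip_width: 0.995
grasp_force: 0.0
```

```bash
python3 - <<'E'
from h import *
p=shot("wrist");save(p,"w1.png")
for l in("tube_mid","tube_arm_a","tube_arm_b","holder"): print(l,ask(p,l,k=3))
for n in("side","top"):
    p=shot(n);print(n,[ask(p,l) for l in("tube_mid","tube_arm_a","holder")])
o=manip.get_obs();print(o["joint_pos"])
a=np.radians(57.6);tx=np.array([np.cos(a),np.sin(a),0]);n=np.cross(tx,[0,0,1.])
print(n)
def Rp(deg):
    t=np.radians(deg);z=np.array([*(n[:2]*np.cos(t)),-np.sin(t)]);return R.from_matrix(np.c_[np.cross(tx,z),tx,z])
gp=np.array([.499,-.265,.32])
for d in (45,20,0): rows([(gp-.160*Rp(d).apply([0,0,1]),Rp(d))])
E
```

```text
tube_mid []
tube_arm_a []
tube_arm_b []
holder [(0.83, array([ 0.4677, -0.3181,  0.0033])), (0.48, array([0.585 , 0.1167, 0.0595]))]
side [[(0.73, array([ 0.485 , -0.2899,  0.1021]))], [(0.75, array([ 0.4676, -0.3152,  0.039 ])), (0.63, array([ 0.4985, -0.2609,  0.1688]))], [(0.63, array([ 0.4649, -0.31  , -0.0042])), (0.24, array([0.5228, 0.2511, 0.0077]))]]
top [[(0.7, array([ 4.710e-01, -3.178e-01,  4.000e-04])), (0.48, array([0.6285, 0.2569, 0.009 ]))], [(0.48, array([ 0.5024, -0.267 ,  0.1732])), (0.45, array([ 0.4712, -0.3172,  0.0378]))], [(0.85, array([ 0.4684, -0.3203, -0.001 ])), (0.49, array([0.5221, 0.2509, 0.0072]))]]
[-0.48222692 -0.17575052  0.50225678  1.90759345  0.08574975  1.38920011
  1.00389716]
[ 0.84432793 -0.53582679  0.        ]
[ 1.000e-04 -7.855e-01  6.000e-04] [-0.0515 -0.1164  0.0065]
[ 3.0000e-04 -1.2218e+00  6.0000e-04] [-0.0143 -0.1163  0.0649]
[ 4.0000e-04 -1.5709e+00  6.0000e-04] [-0.0047 -0.1163  0.1196]
```

View pics/w1.png

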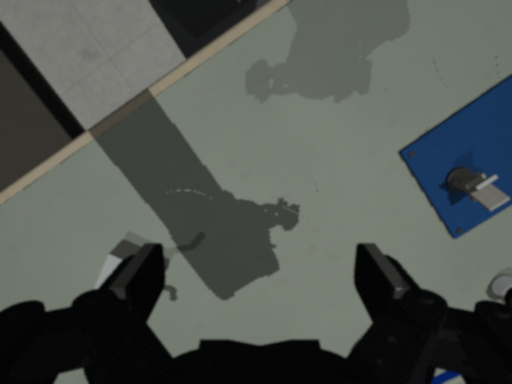

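The wrist view shows the gripper, with the holder at about (120,265) and post_1 at about (480,185). Nothing lies in the way, so I'll pitch the tool to horizontal.

>>> move_arm(plan=[0,-0.15,0,-0.02,-0.03,0,0.085,0,-0.3,0,-0.03,-0.06,0,0.085,0,-0.45,0,-0.04,-0.09,0,0.085,0,-0.6,0,-0.05,-0.116,0,0.085,0,-0.75,0,-0.052,-0.116,0.005,0.085,0,-0.9,0,-0.04,-0.116,0.02,0.085,0,-1.05,0,-0.028,-0.116,0.04,0.085,0,-1.22,0,-0.014,-0.116,0.065,0.085,0,-1.4,0,-0.009,-0.116,0.09,0.085,0,-1.57,0,-0.005,-0.116,0.12,0.085,0,-1.57,0,-0.005,-0.116,0.12,0.085,0,-1.57,0,-0.005,-0.116,0.12,0.085])

```text
clock: 4.85
position: [0.3673, -0.2131, 0.4691]
ee_rot: [0.26, 0.673, -0.253, 0.645]
ft_force: [-1.0, -0.6, 1.4]
grip_width: 0.995
grasp_force: 0.0
```

```bash
cat >> h.py <<'E'
tx=np.array([np.cos(np.radians(57.6)),np.sin(np.radians(57.6)),0]);n=np.cross(tx,[0,0,1.])
def Rp(deg,tx=tx):
    n=np.cross(tx,[0,0,1.]);t=np.radians(deg);z=np.array([*(n[:2]*np.cos(t)),-np.sin(t)]);return R.from_matrix(np.c_[np.cross(tx,z),tx,z])
E
python3 - <<'E'
from h import *
o=manip.get_obs();print(o["joint_pos"],o["joint_velocities"],R.from_quat(o["ee_rot"]).as_matrix()[:,2])
gp=np.array([.499,-.265,.30])
for d in (30,20,0): rows([(gp-.160*Rp(d).apply([0,0,1]),Rp(d))])
E
```

```text
[ 0.87948293 -0.46372866 -0.5170426   2.38695422  2.28723119  0.42372624
 -1.00625518] [ 1.45742062 -0.08337089 -1.1393724   0.06465419  1.87750603  0.24932892
 -2.18367334] [ 0.73611366 -0.67563369 -0.0406916 ]
[-0.1729  0.4812 -0.045 ] [ 0.0891  0.0268 -0.0006]
[-0.1752  0.3071 -0.0296] [ 0.1148  0.0249 -0.0112]
[-0.177  -0.041   0.0012] [ 0.1699  0.0234 -0.0185]
```

>>> move_arm(plan=[-0.175,0.3,-0.03,0.05,0.025,-0.01,0.085,-0.175,0.3,-0.03,0.115,0.025,-0.01,0.085,-0.175,0.3,-0.03,0.115,0.025,-0.01,0.085,-0.175,0.3,-0.03,0.115,0.025,-0.01,0.085,-0.175,0.3,-0.03,0.115,0.025,-0.01,0.085,-0.175,0.3,-0.03,0.115,0.025,-0.01,0.085])

```text
clock: 5.6
position: [0.3871, -0.1911, 0.3621]
ee_rot: [0.23, 0.789, -0.161, 0.547]
ft_force: [-0.1, 0.1, 0.3]
grip_width: 0.999
grasp_force: 0.0
```

```bash
python3 - <<'E'
from h import *
o=manip.get_obs();print(o["joint_pos"],o["joint_velocities"],R.from_quat(o["ee_rot"]).as_matrix()[:,2])
gp=np.array([.499,-.265,.30])
for d in (30,20,0): rows([(gp-.160*Rp(d).apply([0,0,1]),Rp(d))])
E
```

```text
[ 1.47837441 -0.49947413 -1.01625837  2.41576949  3.58418051  0.24094692
 -2.4102065 ] [ 4.34704162e-01 -3.58474560e-02 -3.21691786e-01 -2.68070633e-03
  1.08198829e+00  3.25874952e-04 -1.13610553e+00] [ 0.78887277 -0.50491101 -0.3503493 ]
[-0.0037  0.1657  0.0003] [-0.0152 -0.0025 -0.0104]
[-0.0036 -0.0089  0.0006] [ 0.0126 -0.0025 -0.0126]
[-0.0035 -0.3579  0.0012] [ 0.0673 -0.0024 -0.0025]
```

>>> move_arm(plan=[0,0,0,0.02,-0.002,-0.012,0.085,0,0,0,0.03,-0.002,-0.012,0.085,0,0,0,0.03,-0.002,-0.012,0.085,0,0,0,0.03,-0.002,-0.012,0.085])

```text
clock: 6.1
position: [0.3906, -0.1898, 0.3523]
ee_rot: [0.232, 0.792, -0.16, 0.541]
ft_force: [-0.9, 0.2, -0.5]
grip_width: 0.994
grasp_force: 0.0
```

```bash
python3 - <<'E'
from h import *
p=shot("wrist")
for l in("tube_mid","tube_arm_a","tube_arm_b"): print(l,ask(p,l,k=3))
q=shot("side")
cv2.imwrite("pics/w2.png",np.hstack([p["color"],q["color"]])[:,:,::-1][:, :1024][::1]); 
im=cv2.resize(np.hstack([p["color"],q["color"]]),(800,300));cv2.imwrite("pics/w2.png",im[:,:,::-1])
o=manip.get_obs();print(o["joint_pos"],o["joint_velocities"],o["position"],R.from_quat(o["ee_rot"]).as_matrix()[:,2])
for z in(.28,.22,.16): rows([(np.array([.499,-.266,z])-.163*Rp(20).apply([0,0,1]),Rp(20))])
E
```

```text
tube_mid []
tube_arm_a []
tube_arm_b []
[ 1.53152866 -0.49900669 -1.07629869  2.41562781  3.56431509  0.24937698
 -2.40690612] [ 0.00573899  0.00020284 -0.00164144 -0.00108078  0.00313095 -0.00026748
 -0.00162944] [ 0.39057447 -0.18983023  0.35215582] [ 0.78289531 -0.50494492 -0.3634633 ]
[-0.0068 -0.0229  0.0001] [ 0.0228 -0.0063 -0.0134]
[-0.0068 -0.0229  0.0001] [ 0.0787 -0.0062  0.0084]
[-0.0068 -0.0229  0.0001] [ 0.1346 -0.006   0.0302]
```

View pics/w2.png

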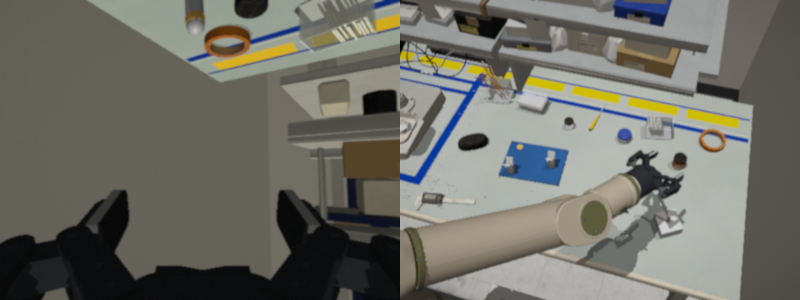

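The tube tip shows at about (190,15) in the wrist half, between the fingers; the arm is clear in the side view. Next I descend along arm b.

>>> move_arm(plan=[-0.007,-0.023,0,0.023,-0.006,-0.013,0.085,-0.007,-0.023,0,0.04,-0.006,-0.006,0.085,-0.007,-0.023,0,0.06,-0.006,0.001,0.085,-0.007,-0.023,0,0.079,-0.006,0.008,0.085,-0.007,-0.023,0,0.079,-0.006,0.008,0.085,-0.007,-0.023,0,0.079,-0.006,0.008,0.085])

```text
clock: 7.1
position: [0.4101, -0.1986, 0.2948]
ee_rot: [0.232, 0.794, -0.159, 0.539]
ft_force: [0.5, 0.5, 0.5]
grip_width: 0.995
grasp_force: 0.0
```

```bash
python3 - <<'E'
from h import *
p=shot("wrist");save(p,"w3.png")
for l in("tube_mid","tube_arm_a","tube_arm_b"): print(l,ask(p,l,k=3))
print("proj",[proj(p,[.4995,-.266,z]) for z in (.205,.17,.14)])
o=manip.get_obs();print(o["joint_pos"],o["position"],R.from_quat(o["ee_rot"]).as_matrix()[:,2])
for z in(.18,.16): rows([(np.array([.499,-.266,z])-.163*Rp(20).apply([0,0,1]),Rp(20))])
E
```

```text
tube_mid []
tube_arm_a [(0.83, array([ 0.5013, -0.2674,  0.17  ]))]
tube_arm_b [(0.83, array([ 0.5013, -0.2674,  0.17  ]))]
proj [(np.float64(232.9384042625361), np.float64(178.45477799423108)), (np.float64(233.96408298720024), np.float64(79.5101993511097)), (np.float64(234.79670568352424), np.float64(-0.8107626376972519))]
[ 1.92470184 -0.49900223 -1.46853226  2.41550609  3.37205215  0.42116758
 -2.27625474] [ 0.41022058 -0.19842554  0.29483897] [ 0.78292195 -0.5019788  -0.36749219]
[-0.0043 -0.0273  0.0011] [ 0.0704 -0.0095 -0.0173]
[-0.0043 -0.0273  0.0011] [ 0.089  -0.0094 -0.01  ]
```

View pics/w3.png

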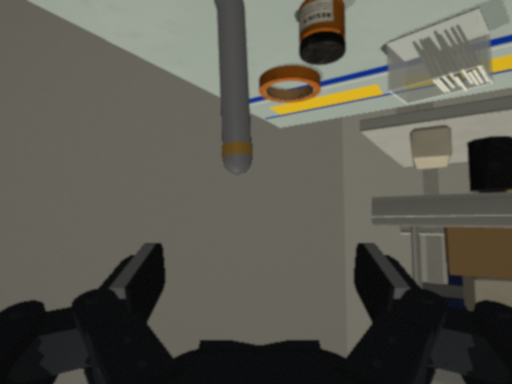

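```bash
cat > kin.py <<'E'
import numpy as np
from scipy.spatial.transform import Rotation as R
from scipy.optimize import least_squares
D=[([-1.18058964,0.33289207,-0.0646884,1.46094538,0.0216236,1.34988507,-0.08850117],[.25069,.57238,.40390],[2.04933952e-01,9.78775542e-01,-7.09656064e-04,-1.01347934e-04]),
([-0.48222692,-0.17575052,0.50225678,1.90759345,0.08574975,1.38920011,1.00389716],[.4215,-.081,.44],[.279,.96,0,0]),
([0.87948293,-0.46372866,-0.5170426,2.38695422,2.28723119,0.42372624,-1.00625518],[.3673,-.2131,.4691],[.26,.673,-.253,.645]),
([1.47837441,-0.49947413,-1.01625837,2.41576949,3.58418051,0.24094692,-2.4102065],[.3871,-.1911,.3621],[.23,.789,-.161,.547]),
([1.92470184,-0.49900223,-1.46853226,2.41550609,3.37205215,0.42116758,-2.27625474],[.41022,-.19843,.29484],[.232,.794,-.159,.539])]
def fk(q,p,s):
    Z=lambda a:R.from_rotvec([0,0,a]);Y=lambda a:R.from_rotvec([0,a,0])
    h,L1,L2,L3,a1,a2,a3,b1,b7=p
    r=Z(s[0]*q[0]+b1);t=np.array([0,0,h])
    r=r*Y(q[1])*Z(s[1]*q[2]);t=t+r.apply([a1,0,L1])
    r=r*Y(q[3])*Z(s[2]*q[4]);t=t+r.apply([a2,0,L2])
    r=r*Y(q[5]);t=t+r.apply([a3,0,L3]);r=r*Z(s[3]*q[6]+b7)
    return t,r
def fit():
    best=None
    import itertools
    for s in itertools.product([-1,1],repeat=4):
      for b7 in(0,np.pi/2,-np.pi/2,np.pi):
        def f(p):
            o=[]
            for q,x,u in D:
                t,r=fk(q,p,s);o+=list(t-x)+list(.3*(r.inv()*R.from_quat(u)).as_rotvec())
            return o
        k=least_squares(f,[.3,.35,.35,.2,0,0,0,0,b7],max_nfev=60)
        if best is None or k.cost<best[0]: best=(k.cost,k.x,s)
    return best
if __name__=="__main__":
    c,p,s=fit();print(c,np.round(p,4).tolist(),s)
    for q,x,u in D:
        t,r=fk(q,p,s);print(np.round(t-x,4),(r.inv()*R.from_quat(u)).magnitude())
E
python3 kin.py
```

```text
0.0009968880383250938 [0.2823, 0.432, 0.5071, 0.1419, -0.0235, 0.0367, -0.0211, -0.0581, 1.5389] (-1, -1, -1, -1)
[-0.0084  0.005   0.0048] 0.026137227746767234
[-0.0011  0.0231 -0.0057] 0.025341348207684022
[-0.001   0.0099 -0.0009] 0.06507134930065338
[0.0063 0.0048 0.0017] 0.05498987085651172
[-0.0003 -0.0102  0.0001] 0.05421517413946848
```

```bash
cat > ik.py <<'E'
from kin import *
import numpy as np
P=[0.2823,0.432,0.5071,0.1419,-0.0235,0.0367,-0.0211,-0.0581,1.5389];S=(-1,-1,-1,-1)
lo=np.array([-2.6,-.5,-1.47,.16,-1.27,.06,-2.6]);hi=np.array([2.6,2.12,1.34,2.42,4.41,2.06,2.6])
def ik(t,r,n=40,seed=0,m=.05):
    g=np.random.default_rng(seed);out=[]
    for i in range(n):
        k=least_squares(lambda q:np.r_[np.array(fk(q,P,S)[0])-t,.3*(r.inv()*fk(q,P,S)[1]).as_rotvec()],g.uniform(lo+m,hi-m),bounds=(lo+m,hi-m),max_nfev=60)
        if k.cost<1e-6: out.append((np.min(np.r_[k.x-lo,hi-k.x]),np.round(k.x,2)))
    return sorted(out,key=lambda a:-a[0])
E
python3 - <<'E'
from ik import *
from h import Rp,tx
flip=R.from_rotvec([0,0,np.pi])
for gz in (.28,.16,):
  for d in(0,20,35,50):
    for f in (0,1):
        r=Rp(d)*(flip if f else R.identity());t=np.array([.499,-.266,gz])-.163*r.apply([0,0,1])
        s=ik(t,r,30);print(gz,d,f,len(s),[(round(a,2),b.tolist()) for a,b in s[:2]])
E
```

```text
0.28 0 0 0 []
0.28 0 1 0 []
0.28 20 0 0 []
0.28 20 1 0 []
0.28 35 0 14 [(np.float64(0.13), [0.48, -0.27, -0.12, 2.29, 0.56, 0.19, 0.87]), (np.float64(0.12), [0.38, -0.26, -0.03, 2.3, 0.69, 0.2, 0.76])]
0.28 35 1 8 [(np.float64(0.13), [0.49, -0.27, -0.13, 2.29, 0.53, 0.19, -2.23]), (np.float64(0.13), [1.08, -0.34, -0.6, 2.29, -0.59, 0.19, -1.18])]
0.28 50 0 15 [(np.float64(0.29), [0.33, -0.21, 0.05, 2.11, 0.18, 0.55, 1.3]), (np.float64(0.28), [0.2, -0.22, 0.16, 2.11, 0.24, 0.56, 1.24])]
0.28 50 1 9 [(np.float64(0.29), [0.26, -0.21, 0.11, 2.11, 0.21, 0.55, -1.87]), (np.float64(0.29), [0.56, -0.21, -0.15, 2.11, 0.07, 0.55, -1.76])]
0.16 0 0 0 []
0.16 0 1 0 []
0.16 20 0 0 []
0.16 20 1 0 []
0.16 35 0 0 []
0.16 35 1 0 []
0.16 50 0 12 [(np.float64(0.19), [-0.37, -0.02, 0.74, 2.23, 0.41, 0.25, 1.05]), (np.float64(0.19), [-0.71, -0.03, 1.08, 2.23, 0.47, 0.26, 0.99])]
0.16 50 1 10 [(np.float64(0.19), [-0.07, -0.02, 0.45, 2.23, 0.38, 0.25, -2.07]), (np.float64(0.19), [-0.79, -0.04, 1.15, 2.23, 0.49, 0.26, -2.17])]
```

```bash
python3 - <<'E'
from ik import *
from h import Rp,tx,rows,manip
for gz in (.165,.178,):
  for d in(38,42,46):
    r=Rp(d);t=np.array([.499,-.266,gz])-.166*r.apply([0,0,1])
    s=ik(t,r,20,m=.02);print(gz,d,len(s),[(round(a,2),b.tolist()) for a,b in s[:2]])
# lay
for ang in (0,-15,-30):
    a=np.radians(90+ang);t2=np.array([np.cos(a),np.sin(a),0]);nn=np.cross(t2,[0,0,1.])
    for rad in(.5,.6):
      for d in (132,138):
        r=Rp(d,t2);t=nn*rad+[0,0,.015]-.166*r.apply([0,0,1])
        s=ik(t,r,20);print(ang,rad,d,len(s),[(round(a,2),b.tolist()) for a,b in s[:1]])
rows([((.39,-.19,.352),Rp(20)),((.367,-.213,.469),Rp(2)),((.39,-.16,.46),Rp(40)),((.4215,-.081,.44),Rp(90))])
E
```

```text
0.165 38 0 []
0.165 42 9 [(np.float64(0.08), [-0.11, -0.05, 0.44, 2.34, 1.52, 0.15, -0.09]), (np.float64(0.07), [-0.24, -0.05, 0.57, 2.35, 1.53, 0.15, -0.09])]
0.165 46 9 [(np.float64(0.13), [-0.86, -0.13, 1.17, 2.29, 1.06, 0.26, 0.44]), (np.float64(0.13), [-0.21, -0.05, 0.56, 2.28, 0.76, 0.19, 0.69])]
0.178 38 10 [(np.float64(0.03), [-0.98, -0.35, 1.23, 2.39, 1.81, 0.43, -0.19]), (np.float64(0.02), [0.37, -0.07, -0.04, 2.4, 2.13, 0.16, -0.71])]
0.178 42 10 [(np.float64(0.09), [-0.11, -0.08, 0.43, 2.33, 1.25, 0.17, 0.2]), (np.float64(0.08), [-0.68, -0.15, 0.98, 2.34, 1.39, 0.25, 0.11])]
0.178 46 11 [(np.float64(0.15), [-0.32, -0.09, 0.66, 2.27, 0.74, 0.24, 0.72]), (np.float64(0.15), [-0.48, -0.11, 0.81, 2.27, 0.82, 0.25, 0.66])]
0 0.5 132 6 [(np.float64(0.39), [0.11, 0.85, -0.25, 1.37, 0.14, 1.67, 1.43])]
0 0.5 138 8 [(np.float64(0.28), [0.07, 0.92, -0.19, 1.29, 0.11, 1.78, 1.45])]
0 0.6 132 6 [(np.float64(0.23), [0.04, 1.04, -0.18, 1.02, 0.12, 1.83, 1.47])]
0 0.6 138 12 [(np.float64(0.12), [-0.02, 1.11, -0.09, 0.92, 0.06, 1.94, 1.5])]
-15 0.5 132 7 [(np.float64(0.39), [0.28, 0.84, -0.11, 1.37, 0.06, 1.67, 1.49])]
-15 0.5 138 7 [(np.float64(0.27), [0.0, 0.93, 0.31, 1.29, -0.18, 1.79, 1.68])]
-15 0.6 132 8 [(np.float64(0.23), [0.35, 1.05, -0.29, 1.02, 0.19, 1.83, 1.42])]
-15 0.6 138 11 [(np.float64(0.11), [0.25, 1.11, -0.11, 0.92, 0.07, 1.95, 1.5])]
-30 0.5 132 7 [(np.float64(0.39), [0.51, 0.84, -0.06, 1.37, 0.03, 1.67, 1.51])]
-30 0.5 138 7 [(np.float64(0.27), [0.21, 0.95, 0.4, 1.29, -0.23, 1.79, 1.72])]
-30 0.6 132 9 [(np.float64(0.24), [0.4, 1.03, 0.12, 1.02, -0.08, 1.82, 1.59])]
-30 0.6 138 7 [(np.float64(0.09), [0.29, 1.14, 0.37, 0.92, -0.25, 1.97, 1.69])]
[-0.0043 -0.0273  0.0011] [-0.0452 -0.0039 -0.0411]
[-0.0041 -0.3414  0.0018] [-0.1514 -0.036  -0.0905]
[-0.0045  0.3218  0.0004] [-0.1398  0.021  -0.0958]
[-0.0044  1.1945 -0.0016] [-0.1155  0.1046 -0.1035]
```

>>> move_arm(plan=[0,-0.03,0,-0.045,-0.004,-0.041,0.085,0,-0.03,0,-0.045,-0.004,-0.041,0.085,0,0.05,0,-0.1,0,-0.06,0.085,0,0.15,0,-0.14,0.01,-0.09,0.085,0,0.32,0,-0.14,0.02,-0.096,0.085,0,0.32,0,-0.14,0.02,-0.096,0.085,0,0.5,0,-0.135,0.04,-0.098,0.085,0,0.7,0,-0.13,0.06,-0.1,0.085,0,0.9,0,-0.12,0.08,-0.1,0.085,0,1.1,0,-0.12,0.1,-0.1,0.085,0,1.2,0,-0.116,0.105,-0.103,0.085,0,1.2,0,-0.116,0.105,-0.103,0.085])

```text
clock: 8.8
position: [0.3859, -0.1702, 0.2202]
ee_rot: [0.235, 0.896, -0.028, 0.375]
ft_force: [0.3, -0.6, 0.5]
grip_width: 0.994
grasp_force: 0.0
```

```bash
python3 - <<'E'
from h import *
o=manip.get_obs();print(o["joint_pos"].round(2),o["joint_velocities"].round(2),o["position"],R.from_quat(o["ee_rot"]).as_matrix()[:,2])
E
```

```text
[ 1.84 -0.03 -1.47  2.42  4.    0.07 -2.6 ] [-0.1   0.17 -0.01 -0.    0.    0.    0.  ] [ 0.38587508 -0.17016452  0.22015665] [ 0.65898908 -0.22756371 -0.71690178]
```

```bash
python3 - <<'E'
from h import *
o=manip.get_obs();r=R.from_quat(o["ee_rot"]);p=o["position"]
print(r.as_matrix().round(2))
for c in([.501,-.263,.205],[.499,-.266,.17],[.4985,-.268,.137],[.469,-.315,.07]): print(r.inv().apply(np.array(c)-p).round(3))
p=shot("side");q=shot("wrist");print(ask(p,"tube_arm_b"),ask(p,"tube_mid"))
im=cv2.resize(np.hstack([p["color"],q["color"]]),(800,300));cv2.imwrite("pics/s4.png",im[:,:,::-1])
E
```

```text
[[-0.61  0.44  0.66]
 [ 0.4   0.89 -0.23]
 [-0.69  0.13 -0.72]]
[-0.097 -0.033  0.108]
[-0.073 -0.041  0.132]
[-0.051 -0.047  0.156]
[-0.006 -0.111  0.195]
[(0.58, array([ 0.4688, -0.3131,  0.0386])), (0.51, array([ 0.4984, -0.2637,  0.1685]))] [(0.63, array([ 0.4819, -0.2921,  0.1033])), (0.4, array([0.6273, 0.2607, 0.0062]))]
```

View pics/s4.png

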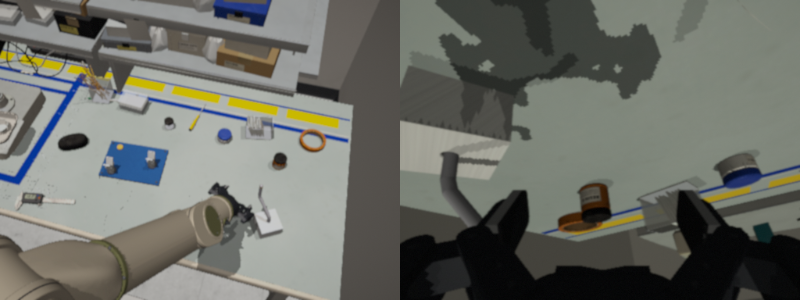

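The tube still stands undisturbed, just outside the finger at about (450,180) in the wrist half. I'll move away to the left and roll the tool to unwind the wrist.

>>> move_arm(plan=[0,0,0,0,0.06,0,0.085,0,0,0,-0.02,0.12,0,0.085,0,0,0,-0.05,0.16,0,0.085,0,0,0.15,-0.05,0.16,0,0.085,0,0,0.3,-0.05,0.16,0,0.085,0,0,0.45,-0.05,0.16,0,0.085,0,0,0.6,-0.05,0.16,0,0.085,0,0,0.75,-0.05,0.16,0,0.085,0,0,0.9,-0.05,0.16,0,0.085,0,0,1.05,-0.05,0.16,0,0.085,0,0,1.2,-0.05,0.16,0,0.085,0,0,1.2,-0.05,0.16,0,0.085])

```text
clock: 10.5
position: [0.436, -0.0614, 0.2494]
ee_rot: [0.683, 0.601, 0.223, 0.35]
ft_force: [0.3, -0.3, -0.6]
grip_width: 0.997
grasp_force: 0.0
```

```bash
python3 - <<'E'
from h import *
o=manip.get_obs();print(o["joint_pos"].round(2),o["joint_velocities"].round(2),o["position"],R.from_quat(o["ee_rot"]).as_matrix().round(2))
E
```

```text
[ 1.53 -0.19 -1.47  2.38  2.47  0.07 -2.6 ] [ 0.    0.   -0.    0.    0.09  0.    0.  ] [ 0.43598576 -0.06139646  0.24940445] [[ 0.18  0.66  0.73]
 [ 0.98 -0.03 -0.21]
 [-0.12  0.75 -0.66]]
```

```bash
python3 - <<'E'
from h import *
F=R.from_rotvec([0,0,np.pi]);t2=np.array([.2,.98,0])/np.linalg.norm([.2,.98]);
rows([((.436,-.061,.30),Rp(50,t2)*F),((.436,-.061,.36),Rp(80,t2)*F)])
E
```

```text
[ 0.177  -0.0673  1.6637] [-0.0055  0.0378 -0.0332]
[ 0.609  -0.4613  1.5803] [-0.0125  0.0826 -0.0725]
```

>>> move_arm(plan=[0.02,-0.01,0.16,0,0.004,-0.003,0.085,0.03,-0.01,0.32,0,0.008,-0.006,0.085,0.05,-0.02,0.48,0,0.012,-0.009,0.085,0.07,-0.03,0.65,0,0.016,-0.013,0.085,0.09,-0.03,0.82,0,0.02,-0.017,0.085,0.11,-0.04,1,0,0.024,-0.02,0.085,0.13,-0.05,1.17,0,0.028,-0.024,0.085,0.15,-0.06,1.34,0,0.032,-0.028,0.085,0.17,-0.067,1.5,-0.005,0.035,-0.03,0.085,0.177,-0.067,1.66,-0.005,0.038,-0.033,0.085,0.177,-0.067,1.66,-0.005,0.038,-0.033,0.085,0.32,-0.2,1.63,-0.008,0.053,-0.046,0.085])

```text
clock: 12.0
position: [0.435, -0.0619, 0.3188]
ee_rot: [0.958, -0.073, 0.275, 0.041]
ft_force: [0.0, -0.9, -0.1]
grip_width: 0.996
grasp_force: 0.0
```

```bash
python3 - <<'E'
from h import *
o=manip.get_obs();print(o["joint_pos"].round(2),o["joint_velocities"].round(2),o["position"],R.from_quat(o["ee_rot"]).as_matrix().round(2))
F=R.from_rotvec([0,0,np.pi])
gp=np.array([.499,-.266,.30]);
rows([((.42,-.1,.40),Rp(70)*F)]+[(gp-.165*Rp(48).apply([0,0,1]),Rp(48)*F)])
E
```

```text
[ 0.62 -0.18 -0.57  2.23  0.02  0.5  -1.71] [-0.66 -0.01  0.81 -0.65 -1.2   1.81  0.36] [ 0.43500966 -0.0618958   0.31882651] [[ 0.84 -0.16  0.52]
 [-0.12 -0.99 -0.12]
 [ 0.53  0.04 -0.85]]
[-0.1426 -0.2182  0.3785] [ 0.0351  0.0432 -0.0719]
[-0.212   0.1606  0.344 ] [ 0.0478  0.1517 -0.0857]
```

>>> move_arm(plan=[-0.07,-0.11,0.19,0.018,0.022,-0.036,0.085,-0.14,-0.21,0.37,0.035,0.043,-0.072,0.085,-0.16,-0.12,0.37,0.038,0.07,-0.075,0.085,-0.18,-0.03,0.36,0.042,0.1,-0.078,0.085,-0.2,0.07,0.35,0.045,0.13,-0.082,0.085,-0.212,0.16,0.344,0.048,0.152,-0.086,0.085,-0.212,0.16,0.344,0.048,0.152,-0.086,0.085,-0.212,0.16,0.344,0.048,0.152,-0.086,0.085])

```text
clock: 13.0
position: [0.4067, -0.2062, 0.424]
ee_rot: [0.896, -0.259, 0.346, 0.1]
ft_force: [0.3, 0.1, 0.4]
grip_width: 0.992
grasp_force: 0.0
```

```bash
python3 - <<'E'
from h import *
p=shot("side");q=shot("wrist");print(ask(q,"tube_arm_b"),ask(q,"tube_mid"))
save(q,"w5.png")
print([np.round(proj(q,[.4995,-.266,z])) for z in (.205,.17,.14)])
o=manip.get_obs();print(o["joint_pos"].round(2),o["joint_velocities"].round(2),o["position"],R.from_quat(o["ee_rot"]).as_matrix().round(2))
F=R.from_rotvec([0,0,np.pi])
for z in(.3,.26,.22,.172):
    rows([(np.array([.499,-.266,z])-.165*Rp(48).apply([0,0,1]),Rp(48)*F)])
E
```

```text
[(0.57, array([ 0.4707, -0.3179,  0.0365])), (0.56, array([ 0.5036, -0.2681,  0.1699]))] [(0.79, array([ 0.4791, -0.2866,  0.101 ]))]
[array([262., 291.]), array([262., 298.]), array([262., 303.])]
[ 0.79 -0.29 -0.4   2.13  0.04  0.55 -1.8 ] [ 0.    0.    0.01  0.   -0.   -0.01  0.  ] [ 0.40697291 -0.2062663   0.42400854] [[ 0.63 -0.53  0.57]
 [-0.4  -0.85 -0.36]
 [ 0.67 -0.   -0.74]]
[-0.0028 -0.0035  0.0011] [-0.0015  0.0011  0.0006]
[-0.0028 -0.0035  0.0011] [-0.0283  0.0012  0.0302]
[-0.0028 -0.0035  0.0011] [-0.0552  0.0012  0.0598]
[-0.0028 -0.0035  0.0011] [-0.0874  0.0013  0.0954]
```

View pics/w5.png

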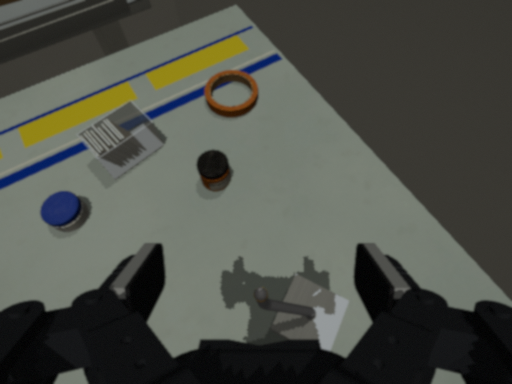

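The tube tip is at (262,297), centred between the fingers as predicted, so I descend and close.

>>> move_arm(plan=[0,0,0,-0.013,0.001,0.015,0.085,0,0,0,-0.028,0.001,0.03,0.085,0,0,0,-0.042,0.001,0.045,0.085,0,0,0,-0.055,0.001,0.06,0.085,0,0,0,-0.066,0.001,0.072,0.085,0,0,0,-0.077,0.001,0.084,0.085,0,0,0,-0.087,0.001,0.095,0.085,0,0,0,-0.087,0.001,0.095,0.085,0,0,0,-0.087,0.001,0.095,0.085])

```text
clock: 14.32
position: [0.4061, -0.2072, 0.2958]
ee_rot: [0.896, -0.26, 0.347, 0.099]
ft_force: [-0.3, -0.3, -0.2]
grip_width: 0.998
grasp_force: 0.0
```

```bash
python3 - <<'E'
from h import *
q=shot("wrist");s=shot("side");print(ask(q,"tube_arm_b"),ask(q,"tube_mid"),ask(s,"tube_arm_b"))
o=manip.get_obs();r=R.from_quat(o["ee_rot"]);print(o["joint_pos"].round(2),o["position"],r.as_matrix()[:,2])
for c in ([.501,-.263,.205],[.499,-.266,.17]):print(r.inv().apply(np.array(c)-o["position"]))
F=R.from_rotvec([0,0,np.pi])
rows([(np.array([.499,-.266,.172])-.165*Rp(48).apply([0,0,1]),Rp(48)*F)])
E
```

```text
[(0.89, array([ 0.5001, -0.2699,  0.1711])), (0.83, array([ 0.4675, -0.3175,  0.0418]))] [(0.55, array([ 0.482 , -0.2871,  0.1077]))] [(0.63, array([ 0.4687, -0.3131,  0.0394])), (0.63, array([0.5861, 0.1189, 0.0589]))]
[ 0.96 -0.12 -0.61  2.29  0.36  0.24 -2.13] [ 0.40596863 -0.20710587  0.2956688 ] [ 0.56931846 -0.3583181  -0.73992205]
[ 0.02053797 -0.00337327  0.14121884]
[-0.00306598  0.00029814  0.16705243]
[-0.0025 -0.0048 -0.0001] [-0.0009 -0.0001  0.0006]
```

>>> move_arm(plan=[0,0,0,0,0,0,0,0,0,0,0,0,0,0,0,0,0,0,0,0,0,0,0,0,0,0,0,0,0,0,0,0,0,0,0,0,0,0,0,0,0,0,0,0,0,0,0,0,0], squeeze=80)

```text
clock: 15.45
position: [0.4056, -0.2077, 0.2954]
ee_rot: [0.896, -0.26, 0.346, 0.1]
ft_force: [-3.4, -3.4, 3.7]
grip_width: 0.087
grasp_force: 77.8
```

>>> move_arm(plan=[0,0,0,0.006,0,-0.006,0,0,0,0,0.012,0,-0.013,0,0,0,0,0.02,0,-0.022,0,0,0,0,0.028,0,-0.031,0,0,0,0,0.04,0,-0.044,0,0,0,0,0.052,0,-0.057,0,0,0,0,0.067,0,-0.074,0,0,0,0,0.08,0,-0.088,0,0,0,0,0.08,0,-0.088,0])

```text
clock: 16.58
position: [0.4062, -0.207, 0.415]
ee_rot: [0.896, -0.26, 0.347, 0.099]
ft_force: [0.1, 0.5, -1.4]
grip_width: 0.083
grasp_force: 78.1
```

```bash
python3 - <<'E'
from h import *
q=shot("wrist");s=shot("side");
for p in(q,s,shot("top")): print([ask(p,l) for l in ("tube_arm_b","tube_mid")])
cv2.imwrite("pics/s6.png",cv2.resize(np.hstack([s["color"],q["color"]]),(800,300))[:,:,::-1])
o=manip.get_obs();r=R.from_quat(o["ee_rot"]);print(o["joint_pos"].round(2),o["position"],r.as_matrix().round(3),o["grip_width"],o["grasp_force"])
E
```

```text
[[(0.61, array([ 0.5014, -0.265 ,  0.2887]))], []]
[[(0.71, array([ 0.4701, -0.3099,  0.1536])), (0.51, array([ 0.4983, -0.2637,  0.2857]))], [(0.63, array([ 0.4865, -0.2858,  0.2218]))]]
[[], []]
[ 0.8  -0.28 -0.41  2.15  0.05  0.53 -1.8 ] [ 0.40570378 -0.20742689  0.41371922] [[ 0.625 -0.535  0.568]
 [-0.397 -0.845 -0.358]
 [ 0.672 -0.002 -0.741]] 0.0881495500981768 78.10270071029663
```

View pics/s6.png

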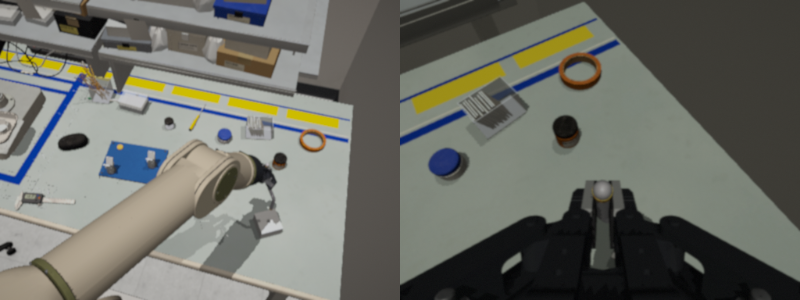

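The tube is out, gripped at the middle of arm b with brass tip a hanging free. Next I work out where to lay it.

```bash
python3 - <<'E'
from h import *
from ik import ik
s=shot("side")
for px in ((64,292),(153,320),(250,348)):
    d=s["T"][:3,:3]@[(px[0]-s["cx"])/s["fx"],(px[1]-s["cy"])/s["fy"],1];o=s["T"][:3,3];print((o-d*o[2]/d[2]).round(3))
F=R.from_rotvec([0,0,np.pi]);a=np.radians(80);t2=np.array([np.cos(a),np.sin(a),0])
W=[]
for g,d,an in(((.50,-.18,.27),90,70),((.55,-.09,.24),134,80),((.55,-.09,.06),134,80),((.55,-.09,.019),134,80)):
    a=np.radians(an);t2=np.array([np.cos(a),np.sin(a),0]);r=Rp(d,t2)*F;t=np.array(g)-.167*r.apply([0,0,1]);W.append((t,r));s=ik(t,r,12);print(g,len(s),s[:1])
rows(W)
E
```

```text
[0.271 0.362 0.   ]
[0.264 0.115 0.   ]
[ 0.263 -0.132  0.   ]
(0.5, -0.18, 0.27) 5 [(np.float64(0.6063469877322102), array([ 0.59,  0.11, -0.33,  1.67,  0.03,  1.37, -1.63]))]
(0.55, -0.09, 0.24) 0 []
(0.55, -0.09, 0.06) 4 [(np.float64(0.20879995762211423), array([ 0.13,  0.91, -0.04,  1.15,  0.01,  1.85, -1.63]))]
(0.55, -0.09, 0.019) 7 [(np.float64(0.2614702134738349), array([ 0.17,  0.96, -0.1 ,  1.15,  0.06,  1.8 , -1.65]))]
[ 0.0772 -0.734  -0.206 ] [ 0.0636 -0.0737  0.0266]
[-0.009  -1.4844 -0.4284] [ 0.0869 -0.2204  0.1519]
[-0.009  -1.4844 -0.4284] [-0.034  -0.22    0.2853]
[-0.009  -1.4844 -0.4284] [-0.0616 -0.2199  0.3156]
```

```bash
python3 - <<'E'
from h import *
from ik import ik
F=R.from_rotvec([0,0,np.pi])
W=[]
for g,d,an in(((.50,-.20,.27),75,66),((.50,-.15,.22),100,73),((.50,-.10,.14),120,80),((.50,-.10,.07),134,80),((.50,-.10,.030),134,80),((.50,-.10,.019),134,80)):
    a=np.radians(an);t2=np.array([np.cos(a),np.sin(a),0]);r=Rp(d,t2)*F;t=np.array(g)-.167*r.apply([0,0,1]);W.append((t,r));s=ik(t,r,8);print(g,len(s),s[:1])
rows(W)
E
```

```text
(0.5, -0.2, 0.27) 3 [(np.float64(0.4425593106759801), array([ 0.11, -0.06,  0.2 ,  1.85,  0.03,  1.08, -1.67]))]
(0.5, -0.15, 0.22) 5 [(np.float64(0.6034049450376868), array([ 0.12,  0.24,  0.13,  1.62, -0.03,  1.46, -1.58]))]
(0.5, -0.1, 0.14) 3 [(np.float64(0.395545400862642), array([-0.09,  0.56,  0.3 ,  1.47, -0.11,  1.66, -1.49]))]
(0.5, -0.1, 0.07) 4 [(np.float64(0.2585750789987329), array([ 0.26,  0.81, -0.19,  1.31,  0.11,  1.8 , -1.67]))]
(0.5, -0.1, 0.03) 2 [(np.float64(0.3145033545026432), array([ 0.26,  0.87, -0.19,  1.31,  0.12,  1.75, -1.67]))]
(0.5, -0.1, 0.019) 3 [(np.float64(0.32575217176186966), array([ 0.3 ,  0.89, -0.25,  1.31,  0.15,  1.73, -1.7 ]))]
[ 0.0683 -0.4742 -0.1298] [ 0.0361 -0.0505  0.0093]
[ 0.0747 -0.9059 -0.2666] [ 0.0371 -0.1066  0.0736]
[ 0.0421 -1.2438 -0.4143] [-0.0134 -0.1727  0.1628]
[-0.009  -1.4844 -0.4284] [-0.0546 -0.1848  0.253 ]
[-0.009  -1.4844 -0.4284] [-0.0815 -0.1847  0.2826]
[-0.009  -1.4844 -0.4284] [-0.0889 -0.1847  0.2908]
```

>>> move_arm(plan=[0.02,-0.16,-0.04,0.012,-0.017,0.003,0,0.045,-0.32,-0.09,0.024,-0.034,0.006,0,0.068,-0.474,-0.13,0.036,-0.05,0.009,0,0.07,-0.62,-0.175,0.036,-0.069,0.03,0,0.072,-0.76,-0.22,0.037,-0.088,0.052,0,0.075,-0.906,-0.267,0.037,-0.107,0.074,0,0.063,-1.02,-0.315,0.02,-0.13,0.103,0,0.052,-1.13,-0.365,0.003,-0.15,0.133,0,0.042,-1.244,-0.414,-0.013,-0.173,0.163,0,0.02,-1.33,-0.42,-0.027,-0.177,0.193,0,0.005,-1.41,-0.425,-0.041,-0.181,0.223,0,-0.009,-1.484,-0.428,-0.055,-0.185,0.253,0])

```text
clock: 18.58
position: [0.6147, -0.12, 0.1886]
ee_rot: [0.923, -0.081, -0.374, -0.033]
ft_force: [0.8, -0.3, -0.0]
grip_width: 0.081
grasp_force: 78.3
```

```bash
python3 - <<'E'
from h import *
F=R.from_rotvec([0,0,np.pi])
o=manip.get_obs();r=R.from_quat(o["ee_rot"]);print(o["joint_pos"].round(2),o["joint_velocities"].round(2),o["position"]+r.apply([0,0,.167]),r.as_matrix()[:,2],o["grip_width"],o["ft_force"])
for p in(shot("side"),shot("wrist")):print([ask(p,l) for l in ("tube_arm_b","tube_mid")])
W=[]
for g,d,an in(((.50,-.10,.07),134,80),((.50,-.10,.030),134,80),((.50,-.10,.019),134,80)):
    a=np.radians(an);t2=np.array([np.cos(a),np.sin(a),0]);r=Rp(d,t2)*F;t=np.array(g)-.167*r.apply([0,0,1]);W.append((t,r))
rows(W)
E
```

```text
[ 0.4   0.86 -0.44  1.29  0.19  1.82 -1.8 ] [-0.16  0.67  0.13 -0.44  0.03  0.35 -0.01] [ 0.50036181 -0.09981655  0.0686457 ] [-0.6848539   0.12093043 -0.71857565] 0.08115642693352224 [ 0.84286927 -0.32740722 -0.0229992 ]
[[(0.7, array([0.5839, 0.1202, 0.0047]))], []]
[[(0.78, array([ 0.4983, -0.1045,  0.0677]))], []]
[-0.0002 -0.0044 -0.0004] [0.0012 0.0004 0.0015]
[-0.0002 -0.0044 -0.0004] [0.0288 0.0003 0.0304]
[-0.0002 -0.0044 -0.0004] [0.0364 0.0003 0.0383]
```

Excellent. I lower it slowly until arm a touches.

>>> move_arm(plan=[0,0,0,0.007,0,0.008,0,0,0,0,0.014,0,0.015,0,0,0,0,0.021,0,0.022,0,0,0,0,0.028,0,0.029,0,0,0,0,0.031,0,0.033,0,0,0,0,0.034,0,0.036,0,0,0,0,0.036,0,0.038,0,0,0,0,0.036,0,0.038,0])

```text
clock: 19.88
position: [0.6137, -0.1197, 0.1378]
ee_rot: [0.924, -0.081, -0.373, -0.033]
ft_force: [-0.5, -0.4, -0.5]
grip_width: 0.086
grasp_force: 78.3
```

```bash
python3 - <<'E'
from h import *
o=manip.get_obs();r=R.from_quat(o["ee_rot"]);print(o["position"]+r.apply([0,0,.167]),r.as_matrix().round(3),o["ft_force"])
s=shot("side");q=shot("wrist")
for p in(s,q):print([ask(p,l) for l in ("tube_arm_b","tube_mid")])
cv2.imwrite("pics/s7.png",cv2.resize(np.hstack([s["color"],q["color"]]),(800,300))[:,:,::-1])
E
```

```text
[ 0.49957133 -0.0996255   0.01758244] [[ 0.709 -0.174 -0.684]
 [-0.125 -0.985  0.12 ]
 [-0.694  0.    -0.72 ]] [-0.51855603 -0.39625868 -0.47181487]
[[(0.6, array([0.5891, 0.1196, 0.0585])), (0.25, array([ 0.4659, -0.3122, -0.0019]))], []]
[[(0.97, array([ 0.4986, -0.0993,  0.0194]))], []]
```

View pics/s7.png

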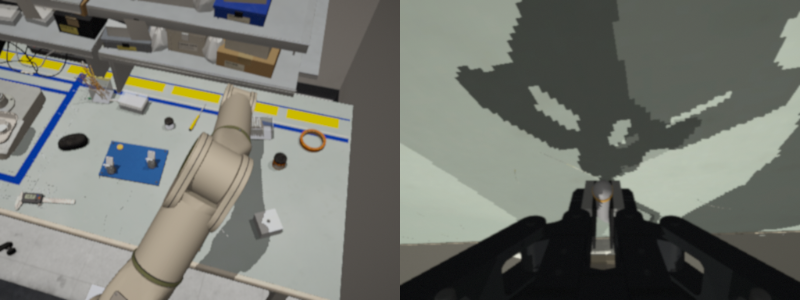

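>>> move_arm(plan=[0,0,0,0.0007,0,0.0007,0,0,0,0,0.0014,0,0.0014,0,0,0,0,0.002,0,0.002,0,0,0,0,0.002,0,0.002,0])

```text
clock: 20.68
position: [0.6138, -0.1198, 0.1349]
ee_rot: [0.924, -0.081, -0.373, -0.033]
ft_force: [0.1, -0.5, -0.9]
grip_width: 0.084
grasp_force: 78.3
```

>>> move_arm(plan=[0,0,0,0,0,0,0.014,0,0,0,0,0,0,0.018,0,0,0,0,0,0,0.025,0,0,0,0,0,0,0.05,0,0,0,0,0,0,0.06,0,0,0,0,0,-0.03,0.06,0,0,0,0,0,-0.07,0.06,0,0,0,0,0,-0.11,0.06])

```text
clock: 21.68
position: [0.6896, -0.1333, 0.2152]
ee_rot: [0.924, -0.081, -0.373, -0.033]
ft_force: [0.3, -0.2, 0.2]
grip_width: 0.7
grasp_force: 0.0
```

```bash
python3 - <<'E'
from h import *
F=R.from_rotvec([0,0,np.pi])
s=shot("side");q=shot("wrist")
for p in(s,q):print([ask(p,l) for l in ("tube_arm_b","tube_mid")])
o=manip.get_obs();print(o["joint_pos"].round(2),o["ft_force"])
a=np.radians(80);t2=np.array([np.cos(a),np.sin(a),0])
rows([((.46,-.12,.36),Rp(90,t2)*F)])
E
```

```text
[[(0.61, array([ 0.3586, -0.1228,  0.0071]))], []]
[[(0.82, array([ 0.4998, -0.0985,  0.0044])), (0.62, array([ 0.3581, -0.1259,  0.006 ]))], [(0.63, array([ 0.4224, -0.1106,  0.0069]))]]
[ 0.34  0.98 -0.42  0.99  0.21  1.98 -1.78] [-0.41260762  0.54805174  0.6231469 ]
[ 5.00e-04  7.69e-01 -1.00e-04] [-0.2654  0.027   0.0524]
```

```bash
cat >> h.py <<'E'
def down(az):
    a=np.radians(az);y=np.array([np.cos(a),np.sin(a),0]);z=np.array([0,0,-1.]);return R.from_matrix(np.c_[np.cross(y,z),y,z])
E
python3 - <<'E'
from h import *
from ik import ik
rows([((.56,-.12,.33),down(-85)),((.429,-.112,.36),down(-64.6))])
for t,az in (((.429,-.112,.175),-64.6),((.555,.184,.3),39.4),((.555,.184,.225),39.4)):
    s=ik(np.array(t),down(az),8);print(len(s),s[:1])
E
```

```text
[-0.1002  0.7646 -0.2489] [-0.1737  0.0096  0.0055]
[-0.237   0.744  -0.5869] [-0.2883  0.0245  0.0746]
5 [(np.float64(0.32777549932371697), array([-0.35,  0.32,  0.6 ,  2.09, -0.25,  0.8 , -0.7 ]))]
4 [(np.float64(0.7402653463783708), array([-0.14,  0.36, -0.28,  1.68,  0.11,  1.12,  0.26]))]
4 [(np.float64(0.6972387959998612), array([-0.54,  0.45,  0.2 ,  1.72, -0.11,  0.98,  0.41]))]
```

>>> move_arm(plan=[-0.02,0.15,-0.05,-0.035,0.002,0,0.06,-0.04,0.3,-0.1,-0.07,0.004,0,0.06,-0.06,0.45,-0.15,-0.105,0.006,0,0.06,-0.08,0.6,-0.2,-0.14,0.008,0.003,0.06,-0.1,0.765,-0.25,-0.174,0.01,0.006,0.06,-0.15,0.76,-0.37,-0.213,0.015,0.03,0.06,-0.2,0.75,-0.49,-0.252,0.02,0.052,0.06,-0.237,0.744,-0.587,-0.288,0.025,0.075,0.06,-0.237,0.744,-0.587,-0.288,0.025,0.075,0.06,-0.237,0.744,-0.587,-0.288,0.025,0.075,0.06])

```text
clock: 23.22
position: [0.429, -0.1126, 0.3598]
ee_rot: [0.976, 0.219, 0.001, 0.0]
ft_force: [-0.4, 0.0, 0.4]
grip_width: 0.701
grasp_force: 0.0
```

```bash
python3 - <<'E'
from h import *
q=shot("wrist");save(q,"w8.png");s=shot("side")
A=[]
for p in(q,s):
    for l in ("tube_arm_b","tube_mid","post_1_seat","post_2_seat"): print(l,ask(p,l))
# silhouette minAreaRect + moments on the plane z=.005
for p in(q,s):
  for m in manip.silhouettes(p,"tube_mid")[:1]:
    v,u=np.nonzero(m["pixels"]);d=np.c_[(u-p["cx"])/p["fx"],(v-p["cy"])/p["fy"],np.ones(len(u))]@p["T"][:3,:3].T;o=p["T"][:3,3]
    X=(o+d*((.005-o[2])/d[:,2])[:,None])[:,:2];c=X.mean(0);w,V=np.linalg.eigh(np.cov((X-c).T));print(m["conf"],len(u),c,np.degrees(np.arctan2(V[1,1],V[0,1])),np.ptp((X-c)@V,axis=0))
o=manip.get_obs();print(o["joint_pos"].round(2),o["position"])
E
```

```text
tube_arm_b [(0.71, array([ 0.3575, -0.1267,  0.0051])), (0.61, array([ 0.501 , -0.099 ,  0.0082]))]
tube_mid [(0.8, array([ 0.4259, -0.1081,  0.0073]))]
post_1_seat []
post_2_seat [(0.32, array([ 0.3238, -0.1187,  0.0083]))]
tube_arm_b [(0.57, array([ 0.3562, -0.125 ,  0.0089])), (0.51, array([ 0.499 , -0.0935,  0.0029]))]
tube_mid [(0.76, array([ 0.4295, -0.1142,  0.0035]))]
post_1_seat [(0.25, array([ 0.4675, -0.3143, -0.0022]))]
post_2_seat [(0.74, array([0.5198, 0.2478, 0.057 ])), (0.41, array([ 0.3219, -0.1235,  0.0039]))]
0.95 2107 [ 0.43553758 -0.10930139] -169.1119057915795 [0.03149134 0.20663441]
0.72 288 [ 0.42159898 -0.11012986] -169.76829199409127 [0.02640234 0.20236566]
[ 0.82 -0.01 -0.66  1.94 -0.    1.2  -0.96] [ 0.42928652 -0.11243932  0.36009717]
```

View pics/w8.png

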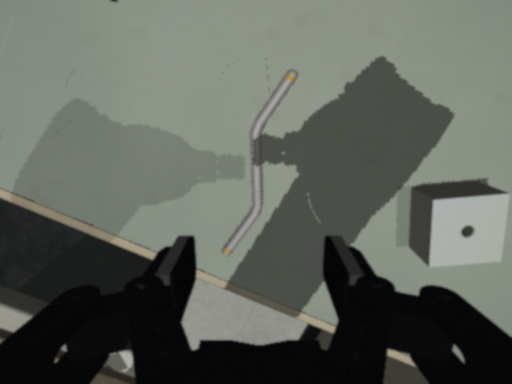

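The tube lies flat with its slanting piece vertical in the picture: tips at (292,74) and (226,251), bends at (256,135) and (259,208). So y points up, as needed.

```bash
python3 - <<'E'
from h import *
q=shot("wrist");m=manip.silhouettes(q,"tube_mid")[0]["pixels"]
def un(u,v,z=.005):
    d=q["T"][:3,:3]@[(u-q["cx"])/q["fx"],(v-q["cy"])/q["fy"],1];o=q["T"][:3,3];return (o+d*(z-o[2])/d[2])[:2]
P=[un(*c) for c in((292,74),(256.5,135),(259,208),(226,251))]
for a,b in zip(P[1:],P): print(np.degrees(np.arctan2(*(b-a)[::-1])),np.linalg.norm(b-a))
print("mid",(P[0]+P[3])/2,(P[1]+P[2])/2)
# silhouette edges across slant rows
for v in range(140,206,8): u=np.nonzero(m[v])[0];print(v,u.min(),u.max(),end="; ")
for z in (.25,.1765,.1750): rows([((.4275,-.1115,z),down(-64.6))])
E
```

```text
-5.137693849537873 0.06691662933897591
27.218421057563308 0.07741019150583427
-10.61929310196982 0.062463907752060926
mid [ 0.42817649 -0.10979229] [ 0.42554966 -0.11255161]
140 252 261; 148 252 261; 156 252 261; 164 252 261; 172 253 261; 180 253 262; 188 253 262; 196 253 262; 204 254 262; [ 0.0008 -0.0016 -0.0002] [-0.0013 -0.0017  0.1101]
[ 0.0008 -0.0016 -0.0002] [-0.0014 -0.0018  0.1836]
[ 0.0008 -0.0016 -0.0002] [-0.0014 -0.0018  0.1851]
```

>>> move_arm(plan=[0,0,0.015,-0.001,-0.001,0.04,0.05,0,0,0.015,-0.0015,-0.0015,0.08,0.05,0,0,0.015,-0.0015,-0.0015,0.12,0.05,0,0,0.015,-0.0015,-0.0015,0.15,0.05,0,0,0.015,-0.0015,-0.0015,0.17,0.05,0,0,0.015,-0.0015,-0.0015,0.18,0.05,0,0,0.015,-0.0015,-0.0015,0.1845,0.05,0,0,0.015,-0.0015,-0.0015,0.1845,0.05,0,0,0.015,-0.0015,-0.0015,0.1845,0.05])

```text
clock: 25.05
position: [0.4279, -0.1119, 0.1763]
ee_rot: [0.977, 0.212, 0.001, 0.001]
ft_force: [0.7, 0.2, 0.3]
grip_width: 0.585
grasp_force: 0.0
```

>>> move_arm(plan=[0,0,0,0,0,0,0,0,0,0,0,0,0,0,0,0,0,0,0,0,0,0,0,0,0,0,0,0,0,0,0,0,0,0,0], squeeze=50)

```text
clock: 25.68
position: [0.4277, -0.1118, 0.176]
ee_rot: [0.977, 0.213, 0.001, 0.0]
ft_force: [-1.3, -0.1, 5.4]
grip_width: 0.088
grasp_force: 48.8
```

>>> move_arm(plan=[0,0,0,0,0,-0.01,0,0,0,0,0,0,-0.03,0,0,0,0,0,0,-0.06,0,0,0,0,0,0,-0.1,0,0,0,0,0,0,-0.14,0,0,0,0,0,0,-0.16,0,0,0,0,0,0,-0.16,0], squeeze=80)

```text
clock: 26.55
position: [0.4275, -0.1117, 0.3371]
ee_rot: [0.977, 0.212, 0.002, 0.001]
ft_force: [-1.0, 0.0, -0.7]
grip_width: 0.07
grasp_force: 78.4
```

```bash
python3 - <<'E'
from h import *
o=manip.get_obs();r=R.from_quat(o["ee_rot"]);print(o["position"],o["grip_width"],r.as_matrix()[:,1])
for n in("wrist","side","top"):
    p=shot(n)
    for l in("tube_arm_a","tube_mid"):
        print(n,l,[(c,x,r.inv().apply(x-o["position"]).round(4)) for c,x in ask(p,l)])
    if n!="wrist":
        for l in("gauge_base","post_1_seat","post_2_seat","plug"):print(l,ask(p,l))
W=[((.50,.0,.36),down(-20)),((.555,.184,.36),down(39.4))]
rows(W)
E
```

```text
[ 0.42753173 -0.11170564  0.33709555] 0.06966742805690876 [ 0.41508731 -0.90977579  0.003247  ]
wrist tube_arm_a [(0.96, array([ 0.5029, -0.1021,  0.1673]), array([0.072 , 0.022 , 0.1701]))]
wrist tube_mid [(0.89, array([ 0.4262, -0.1082,  0.17  ]), array([-0.0003, -0.0043,  0.1671]))]
side tube_arm_a [(0.77, array([ 0.3571, -0.1218,  0.1686]), array([-0.0688, -0.0206,  0.1682]))]
side tube_mid [(0.54, array([ 0.4254, -0.1133,  0.1632]), array([-0.0032,  0.    ,  0.1739]))]
gauge_base [(0.83, array([0.5736, 0.1844, 0.0015]))]
post_1_seat [(0.41, array([0.5841, 0.1206, 0.0577]))]
post_2_seat [(0.62, array([0.5214, 0.2491, 0.0586]))]
plug [(0.45, array([0.6224, 0.2572, 0.0063]))]
top tube_arm_a [(0.53, array([ 0.5006, -0.1015,  0.1637]), array([0.0701, 0.0205, 0.1737]))]
top tube_mid []
gauge_base [(0.79, array([5.815e-01, 1.866e-01, 3.000e-04]))]
post_1_seat [(0.63, array([0.588 , 0.1175, 0.057 ]))]
post_2_seat [(0.65, array([0.5271, 0.249 , 0.0586]))]
plug [(0.49, array([0.6256, 0.2565, 0.0081])), (0.35, array([0.5272, 0.2488, 0.0594]))]
[ 0.0014 -0.0012 -0.7937] [ 0.1126 -0.0715 -0.0242]
[ 2.1000e-03 -3.0000e-04 -1.8304e+00] [ 0.239  -0.2161 -0.0242]
```

>>> move_arm(plan=[0,0,-0.16,0.02,-0.014,-0.005,0,0,0,-0.32,0.045,-0.028,-0.01,0,0,0,-0.48,0.07,-0.042,-0.015,0,0,0,-0.64,0.09,-0.057,-0.02,0,0,0,-0.8,0.113,-0.072,-0.024,0,0,0,-0.96,0.132,-0.095,-0.024,0,0,0,-1.12,0.152,-0.118,-0.024,0,0,0,-1.28,0.172,-0.14,-0.024,0,0,0,-1.44,0.192,-0.162,-0.024,0,0,0,-1.6,0.212,-0.185,-0.024,0,0,0,-1.75,0.228,-0.205,-0.024,0,0.002,0,-1.83,0.239,-0.216,-0.024,0])

```text
clock: 28.9
position: [0.555, 0.1853, 0.3597]
ee_rot: [0.425, 0.905, 0.0, -0.0]
ft_force: [0.3, -0.7, -0.7]
grip_width: 0.069
grasp_force: 78.5
```

```bash
python3 - <<'E'
from h import *
o=manip.get_obs();r=R.from_quat(o["ee_rot"]);print(o["position"],r.as_matrix()[:,1],o["joint_pos"].round(2),o["joint_velocities"].round(2))
for n in("wrist","side","top"):
    p=shot(n)
    print(n,"tube",[(c,r.inv().apply(x-o["position"]).round(4)) for l in("tube_arm_a","tube_mid") for c,x in ask(p,l)])
    for l in("gauge_base","post_1_seat","post_2_seat","plug"):print(l,ask(p,l))
    if n=="wrist": save(p,"w9.png")
E
```

```text
[0.55501566 0.18526343 0.35971108] [7.69888097e-01 6.38178780e-01 4.02949111e-04] [ 0.38  0.45 -1.01  1.59  0.39  1.32  0.01] [-0.22  0.23 -0.05 -0.21  0.19  0.12  0.35]
wrist tube [(0.7, array([0.0674, 0.0193, 0.1696])), (0.59, array([0.0031, 0.0014, 0.1705]))]
gauge_base [(0.6, array([5.780e-01, 1.848e-01, 3.000e-04]))]
post_1_seat [(0.71, array([0.5286, 0.2477, 0.1904]))]
post_2_seat [(0.77, array([0.5213, 0.2482, 0.0587])), (0.23, array([0.7676, 0.1142, 0.0017]))]
plug [(0.73, array([0.5257, 0.2466, 0.0594])), (0.66, array([0.6242, 0.259 , 0.0103]))]
side tube [(0.6, array([0.0677, 0.0192, 0.1713]))]
gauge_base []
post_1_seat []
post_2_seat [(0.45, array([0.5209, 0.248 , 0.0566]))]
plug []
top tube [(0.44, array([-0.0775, -0.0199,  0.1679])), (0.42, array([0.0002, 0.0015, 0.1724]))]
gauge_base [(0.66, array([ 0.5827,  0.1846, -0.0014]))]
post_1_seat [(0.38, array([0.5871, 0.1185, 0.0585]))]
post_2_seat []
plug [(0.24, array([ 0.7074, -0.3171,  0.0016]))]
```

View pics/w9.png

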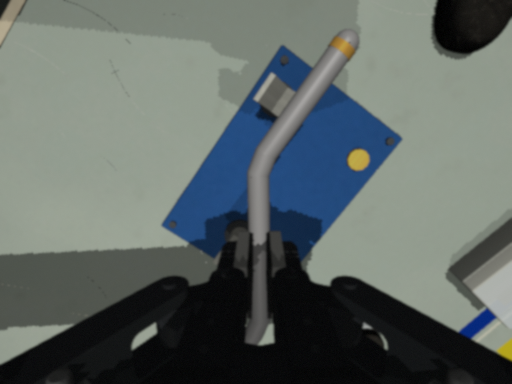

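The wrist view shows the plate corners at about (283,45), (402,138) and (163,224), with post_2 at about (275,95). The tube's far arm runs from (259,165) to (348,38). I'll fit the poses from these edges.

```bash
cat > fit.py <<'E'
from h import *
def un(p,uv,z):
    uv=np.atleast_2d(uv);d=np.c_[(uv[:,0]-p["cx"])/p["fx"],(uv[:,1]-p["cy"])/p["fy"],np.ones(len(uv))]@p["T"][:3,:3].T;o=p["T"][:3,3];return (o+d*((z-o[2])/d[:,2])[:,None])[:,:2]
def edge(mask,a,b,w=7):
    a=np.array(a,float);b=np.array(b,float);t=(b-a)/np.linalg.norm(b-a);nn=np.array([-t[1],t[0]]);P=[]
    for s in np.linspace(.12,.88,50):
        c=a+s*(b-a);k=np.arange(-w,w+.01,.25);v=np.array([mask[int(round(y)),int(round(x))] for x,y in c+k[:,None]*nn])
        j=np.nonzero(np.diff(v))[0]
        if len(j)==1: P.append(c+(k[j[0]]+.125)*nn)
    return np.array(P)
def line(X):
    c=X.mean(0);u,s,v=np.linalg.svd(X-c);return c,v[0],s[1]/np.sqrt(len(X))
E
python3 - <<'E'
from fit import *
q=shot("wrist");o=manip.get_obs();r=R.from_quat(o["ee_rot"])
c=q["color"].astype(int);blue=((c[:,:,2]>c[:,:,0]+35)).astype(int)
L={}
for k,(a,b) in dict(left=((163,224),(283,45)),top=((283,45),(402,138)),right=((402,138),(318,250))).items():
    P=edge(blue,a,b);X=un(q,P,.008);L[k]=line(X);print(k,len(P),L[k][0].round(4),np.degrees(np.arctan2(L[k][1][1],L[k][1][0]))%180,L[k][2])
m=manip.silhouettes(q,"tube_arm_b")
print(len(m),[ (x["conf"],x["pixels"].sum()) for x in m])
m=m[0]["pixels"].astype(int);z=o["position"][2]-.1705
for a,b in(((335,35),(256,145)),((353,55),(270,165))):
    P=edge(m,a,b,14);X=un(q,P,z);l=line(X);print("arm",len(P),l[0].round(4),np.degrees(np.arctan2(l[1][1],l[1][0]))%180,l[2])
print("tip",un(q,(348,30),z),"tooly az",np.degrees(np.arctan2(*r.as_matrix()[:2,1][::-1])))
print(o["position"])
E
```

```text
left 40 [0.5057 0.1716] 94.35305080428836 0.00031527320636617976
top 39 [0.577  0.2957] 4.495295948274651 0.00026653158655964225
right 50 [0.6504 0.2299] 94.47934835949826 0.00035008958426399687
1 [(0.75, np.int64(7070))]
arm 50 [0.5209 0.2508] 93.42738343382084 0.00019086786470621624
arm 50 [0.5313 0.249 ] 93.68400077194634 0.0001674302671118912
tip [[0.52168432 0.28150826]] tooly az 39.38252573412851
[0.55497116 0.18397727 0.35983936]
```

```bash
python3 - <<'E'
from h import *
for z in(.36,.26,.245,.233): rows([((.554,.184,z),down(40.3))])
E
```

```text
[ 0.0002 -0.0001 -0.0161] [ 0.0007 -0.0007 -0.0002]
[ 0.0002 -0.0001 -0.0161] [ 0.0006 -0.0007  0.0998]
[ 0.0002 -0.0001 -0.0161] [ 0.0006 -0.0007  0.1148]
[ 0.0002 -0.0001 -0.0161] [ 0.0006 -0.0007  0.1268]
```

>>> move_arm(plan=[0,0,-0.016,0.0007,-0.0007,0.015,0,0,0,-0.016,0.0007,-0.0007,0.03,0,0,0,-0.016,0.0007,-0.0007,0.045,0,0,0,-0.016,0.0007,-0.0007,0.06,0,0,0,-0.016,0.0007,-0.0007,0.075,0,0,0,-0.016,0.0007,-0.0007,0.085,0,0,0,-0.016,0.0007,-0.0007,0.094,0,0,0,-0.016,0.0007,-0.0007,0.1,0,0,0,-0.016,0.0007,-0.0007,0.1,0,0,0,-0.016,0.0007,-0.0007,0.1,0])

```text
clock: 31.3
position: [0.5541, 0.1842, 0.2602]
ee_rot: [0.42, 0.907, 0.0, 0.0]
ft_force: [-0.4, -0.4, -1.3]
grip_width: 0.072
grasp_force: 78.5
```

```bash
python3 - <<'E'
from fit import *
q=shot("wrist");o=manip.get_obs();save(q,"w10.png");print(o["position"],o["ft_force"])
for p in (q,shot("side")):
  for l in("tube_arm_a","post_2_seat","post_1_seat"): print(l,ask(p,l))
m=manip.silhouettes(q,"tube_arm_b")[0]["pixels"].astype(int);z=o["position"][2]-.1705
for a,b in(((335,35),(256,145)),((353,55),(270,165))):
    P=edge(m,a,b,14);X=un(q,P,z);l=line(X);print("arm",len(P),l[0].round(4),np.degrees(np.arctan2(l[1][1],l[1][0]))%180,l[2])
E
```

```text
[0.55413485 0.18416643 0.26027221] [ 0.41138594  0.52996141 -1.14803225]
tube_arm_a [(0.87, array([0.5246, 0.2475, 0.0928]))]
post_2_seat [(0.7, array([0.5229, 0.2465, 0.0601]))]
post_1_seat [(0.26, array([0.524 , 0.2469, 0.0592]))]
tube_arm_a [(0.51, array([0.5224, 0.2515, 0.085 ]))]
post_2_seat [(0.49, array([0.5227, 0.2495, 0.0579])), (0.39, array([0.6215, 0.2601, 0.0085]))]
post_1_seat []
arm 50 [0.5193 0.2505] 94.38711651301806 0.0001612069673317546
arm 50 [0.5293 0.2488] 94.6789888102086 0.00016432038483729655
```

View pics/w10.png

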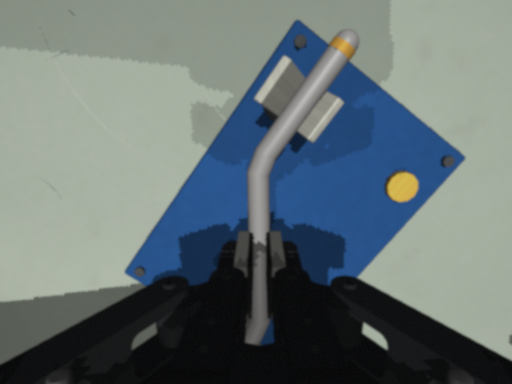

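The arm lies over the post_2 notch at about (300,100), parallel to it and within about 0.5 mm of its line, so I lower it slowly.

>>> move_arm(plan=[0,0,0,0,0,0.006,0,0,0,0,0,0,0.012,0,0,0,0,0,0,0.017,0,0,0,0,0,0,0.021,0,0,0,0,0,0,0.024,0,0,0,0,0,0,0.026,0,0,0,0,0,0,0.027,0,0,0,0,0,0,0.027,0])

```text
clock: 32.75
position: [0.554, 0.1841, 0.2329]
ee_rot: [0.42, 0.907, 0.0, 0.0]
ft_force: [-0.6, -0.3, -1.5]
grip_width: 0.071
grasp_force: 78.5
```

>>> move_arm(plan=[0,0,0,0,0,0.0006,0,0,0,0,0,0,0.0012,0,0,0,0,0,0,0.0018,0,0,0,0,0,0,0.0018,0], squeeze=40)

```text
clock: 33.25
position: [0.5539, 0.1841, 0.2313]
ee_rot: [0.42, 0.907, 0.0, 0.0]
ft_force: [-2.9, -2.2, 4.8]
grip_width: 0.073
grasp_force: 79.1
```

Contact is made at about 5 N, right at seat height. I release gently.

>>> move_arm(plan=[0,0,0,0,0,0,0.012,0,0,0,0,0,0,0.016,0,0,0,0,0,0,0.022,0,0,0,0,0,0,0.03,0,0,0,0,0,0,0.03,0,0,0,0,0,0,0.03])

```text
clock: 34.0
position: [0.554, 0.1841, 0.231]
ee_rot: [0.42, 0.907, 0.0, -0.0]
ft_force: [-0.3, 0.5, 0.4]
grip_width: 0.35
grasp_force: 0.0
```

>>> move_arm(plan=[0,0,0,0,0,-0.01,0.03,0,0,0,0,0,-0.03,0.03,0,0,0,0,0,-0.06,0.03,0,0,0,0,0,-0.1,0.03,0,0,0,0,0,-0.13,0.03,0,0,0,-0.03,0,-0.16,0.03,0,0,0,-0.08,0,-0.16,0.03,0,0,0,-0.08,0,-0.16,0.03,0,0,0,-0.08,0,-0.16,0.03])

```text
clock: 35.12
position: [0.6054, 0.1234, 0.392]
ee_rot: [0.42, 0.907, 0.001, 0.0]
ft_force: [0.2, 0.4, 0.2]
grip_width: 0.352
grasp_force: 0.0
```

```bash
python3 - <<'E'
from h import *
q=shot("wrist");s=shot("side");o=manip.get_obs();print(o["position"],o["grip_width"])
for p in (q,s,shot("top")):
  for l in("tube_arm_a","tube_mid","post_2_seat"): print(l,ask(p,l))
for n,p in(("q",q),("s",s)):
  for nm,X in dict(p1=[.5844,.1182,.06],p2=[.5241,.2489,.06],tb=[.5241-.0025,.2489+.0324,.06],ta=[.5844+.0025,.1182-.0324,.06]).items(): print(n,nm,np.round(proj(p,X)))
c=s["color"][170:250,90:250];cv2.imwrite("pics/e.png",np.hstack([cv2.resize(q["color"],(400,300)),cv2.resize(c,(400,300),interpolation=cv2.INTER_CUBIC)])[:,:,::-1])
E
```

```text
[0.60502063 0.12421768 0.39170848] 0.35160513299307244
tube_arm_a [(0.67, array([0.5842, 0.1155, 0.0651]))]
tube_mid [(0.72, array([0.5532, 0.1883, 0.0618])), (0.71, array([0.524 , 0.253 , 0.0079]))]
post_2_seat []
tube_arm_a [(0.61, array([0.5221, 0.2532, 0.0596]))]
tube_mid [(0.64, array([0.5244, 0.2514, 0.0577])), (0.46, array([0.5509, 0.1824, 0.0606]))]
post_2_seat [(0.62, array([0.5228, 0.2494, 0.0599]))]
tube_arm_a []
tube_mid [(0.6, array([0.5552, 0.1813, 0.0585]))]
post_2_seat [(0.39, array([0.5273, 0.2474, 0.059 ]))]
q p1 [238. 164.]
q p2 [281.   1.]
q tb [305. -36.]
q ta [219. 190.]
s p1 [193. 200.]
s p2 [139. 208.]
s tb [128. 206.]
s ta [205. 202.]
```

View pics/e.png

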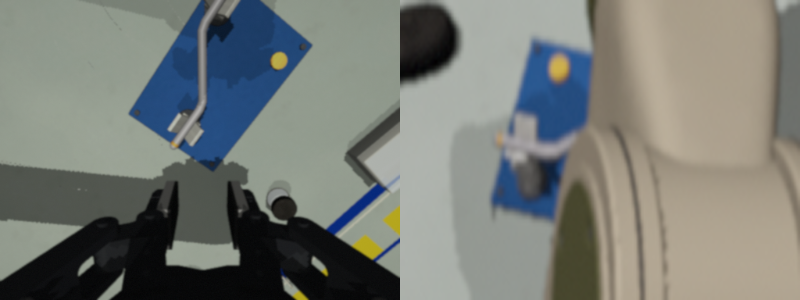

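The tube lies centred in both notches: arm a passes over post_1's seat at about (187,128) in the wrist view, and arm b reads z = 0.060. The gripper is clear and open, so I hand in.

```bash
python3 -c "
from workcell import manip
print(manip.hand_in())"
```

```text
the job is handed in; nothing more can be done
None
```

The tube was drawn from the holder, laid flat on the bench and released, then taken again and set on the gauge with y up, its ends measured at seat height in both notches; the jars were left alone, and the job was handed in about 35 s in (limit 58 s).

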